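# Read the damp box with the humidity probe

## Robot

A 6-joint arm with a two-finger parallel gripper is mounted at the origin on the work surface. World frame = base frame: x ahead of the robot, y to its left, z up, the work surface at z = 0. Lengths are in m, angles in rad, forces in N, time in s.
With the tool pointing down it reaches from about 0.425 to 0.925 m from the base axis. Payload 12.5 kg.
Tool frame: the origin (TCP) lies on the front face of the gripper's body, between the roots of the fingers; the fingertips stand 73 mm ahead of it and the grasp point (between the pads) lies 54 mm ahead of it (nose_length is the distance from the TCP to the fingertips, in m); z points along the fingers, y is the line along which they close (so a half turn about z gives the same grasp; the last joint's range is limited). The gripper opens to 85 mm and grips with 20 to 120 N. Pads are 22 mm wide; open, the fingers measure 114 mm over their backs; the gripper's body (76 mm by 85 mm) begins 54 mm behind the grasp point. The pads swing forward as they close: fully open they stand 13 mm farther back than shut.
Start: joints at [-1.275, 0.491, 1.559, -0, 1.092, -0.106], TCP at [0.244, -0.575, 0.304] pointing down, gripper open.
Joint ranges: [-3.1, 3.1], [-0.84, 2.19], [0.05, 2.79], [-1.13, 4.28], [0.06, 2.93], [-2.69, 2.69]. Speed limits (rad/s): [2.22, 2.22, 2.79, 3.14, 3.14, 3.14].

## Interface

Orientations are given as a unit quaternion [w, x, y, z].
In Python, from workcell import * gives the robot as it stands.
- The arm moves only by the tool jog_arm, never from a script. Its argument "moves" is a list of rows, each a list of 2 entries, a list of its own where there are three numbers: the shift along the tool's x, y, z in cm, then the turn about the tool's z in degrees. A call has exactly 8 rows; each row is the pose to reach, as a shift and turn from the pose commanded when the call began, along the tool's axes at that moment; what a row does not reach only later rows make up. A row lasts 1/8 s, in which the tool goes at most 62.5 mm and 10.7 degrees, less where a joint would pass 70% of its speed; a pose out of reach is approached as far as the arm can. A call with a gripper value outside its range is refused whole. "jaw" is the finger opening in cm, from 0 to 8.54, set as the call begins (left out, the last holds). The fingers move at their own pace and stop on an object; "force" is the grip in N (left out, the last holds). Time passes only in rows, so rows that repeat a pose let the fingers close, or fill a call up. It gives the time, the measured TCP pose, the force, the opening and the grip force at its end, in the units of the state.
- get_state(): the state, without advancing time (a new reading comes with each control period).
- camera(name): name is "scene" or "top"; returns the picture (420x560x3 uint8, blue, green, red); there is no depth.
- calibration(name): a dict with "intrinsics" (3x3 intrinsics, pixels), "extrinsics" (4x4, takes a point from world to camera coordinates). Camera axes: x right, y down, z forward; pixel columns grow to the right and rows downward; lengths in m; the calibration is good to about 2 mm. A picture is of the moment at which its call begins. calibration takes no time and is no camera call.
- sign_off(): hands the job in; it is judged then, once.
Trained networks look in the newest picture that a camera, given by its name, has taken for a name from the list of things; names that differ only in an ending like _2 or _b are one class to them, and where a whole thing is asked for, a point or a joint stands for the part that bears it (a point fixed in the world has none). Each returns a list of dicts, best first, with "score" (0 to 1); they miss things now and then, are a little off and sometimes report something else, mostly with a low value. They report only what shows in the picture. A call takes as long as a camera call. They do not tell look-alikes from the thing itself.
- regions_of(name, camera): "pixels" (420x560 bool, what is visible of it) and "position" ([row, column] in pixels, amid what is visible of it).
The state is a dict: "time_s": time; "joints": joint angles; "dq": joint speeds; "effort": joint torques, N m; "ee_pos": TCP position; "eef_rot": TCP orientation; "wrist_force": force on the tool from outside, world axes, zero at the start; "torque": the same for the moment, N m; "finger_gap": finger opening in m; "gripper_force": force on a finger pad.
Only numpy, scipy, OpenCV 4.12 (cv2) and the standard library are available. Lean on these libraries where they do the work, as an engineer would, in place of code of your own. Each camera call takes 0.05 s, during which the arm holds its last target. There are 200 camera calls.

## Task

Pull the white-handled humidity probe straight up out of the snap-in dock that grips it, then lower its steel rod upright through the brass guide in the lid of the damp-paper box without ever touching the box or the guide, until the orange band on the rod is level with the guide's rim. Keep holding it there, still, upright and centred in the guide, for the reading: finish while holding the probe, do not let go or rest it on anything. Leave everything else on the table where it is.

Things in the scene. Friction and masses are not known exactly. Their poses are not given: they have to be found in the camera images.
- probe_handle (a point): Centre of the white handle of the loose humidity probe (0.10 to 0.15 kg, upright in the dock at the start): a block 24 mm (x) by 34 mm (y) by 56 mm tall, z up along the rod. Below this point: handle to 28 mm, a black flange 34 mm across to 32 mm (it rests on the dock), a black neck up to 19 mm across to 61 mm, a steel rod 8 mm across to the tip at 132 mm, all on one axis.
- probe_band (a point): Centre, on the rod's axis, of the orange band on the probe's rod: the band is 12 mm tall, its centre 55 mm above the tip and 77 mm below the handle's centre.
- probe_tip (a point): Lower end of the probe's rod, on its axis, 132 mm below the handle's centre. The last 16 mm or so of the rod are black.
- dock_top (a point): Centre of the mouth in the top of the dock, a grey column 50 x 50 mm, 104 mm tall, on a black foot 110 x 90 x 10 mm, fixed to the table. Two spring balls in its bore hold the probe's neck: it snaps free with a straight upward pull of about 6 to 12 N within the first 15 mm, then slides out freely; the tip leaves the mouth after 100 mm.
- guide_mouth (a point): Centre of the upper rim of the brass guide bush in the damp box's lid, z up along its bore. Bore 20 mm in diameter, 35 mm long, open below into the box; the bush is 39 mm across outside, its rim 15 mm above the lid and 105 mm above the table. At least 80 mm of free depth below the rim.
- damp_box: Wooden damp-paper box fixed to the table, 220 mm (x) by 170 mm (y) by 90 mm tall with its lid (226 x 176 mm); origin under its centre. The guide lies 40 mm from its middle towards its -x side. Its lid stays shut.
- paperweight: Dark steel paperweight, 34 mm in diameter, 20 mm tall, standing loose on the box's lid; origin under its centre. Leave alone.
- green_jar: Small jar with a green cap, 48 mm in diameter, 45 mm tall, origin under its centre. Leave alone.
- mug: Blue mug, 76 mm in diameter, 85 mm tall, origin under its centre. Leave alone.
- bowl: White pigment bowl, 100 mm in diameter, 55 mm tall, origin under its centre. Leave alone.
- tin: Red tin, 60 mm in diameter, 75 mm tall, origin under its centre. Leave alone.
- baren: Printer's rubbing pad, a cork-coloured disc 120 mm in diameter and 26 mm tall, origin under its centre. Leave alone.
- glue: White bottle with a blue cap, 60 mm in diameter, 150 mm tall, origin under its centre. Leave alone.
There are look-alikes about, which are no part of the job. There is more than one size of the part that bears probe_handle; the job needs the middle-sized.

How it is judged:
By the outcome, as a careful person would: the job done as asked, in the order asked, and still so for the second after the job is handed in, while the arm keeps its last pose, push and grip.
It also fails if it takes over 45 s, if anything falls off the work surface, if the arm or the gripper's body presses on something with over 40 N, if the wrist force passes 120 N, or if a joint passes its speed limit or range.

## Working session

There is one attempt and no reset: what is moved stays moved. The work goes in short steps, Python scripts to look and compute and a tool call to move; the robot and the scene stay as the last step left them, time stands still between calls to the robot, and variables do not carry over. Pictures are saved under pics/ and viewed, at most 10 in all, crops included, and the job is handed in when it is done.

Besides the shell and the picture viewer there is one more tool, called after "Emit:" in YAML: its name, and indented under it one key for each argument. jog_arm: Moves the arm, as the interface text tells. Its arguments: {"type":"object","properties":{"moves":{"type":"array"},"jaw":{"type":"number"},"force":{"type":"number"}},"required":["moves"]}

```bash
mkdir -p pics
cat > h.py <<'E'
from workcell import *
import numpy as np, cv2
def cal(n):
    c=calibration(n); return np.array(c["intrinsics"]),np.array(c["extrinsics"])
def proj(n,p):
    K,E=cal(n); q=K@(E[:3,:3]@np.array(p,float)+E[:3,3]); return q[:2]/q[2]
def ray(n,uv):
    K,E=cal(n); R=E[:3,:3]; d=R.T@np.linalg.solve(K,[uv[0],uv[1],1.]); return -R.T@E[:3,3],d
def atz(n,uv,z):
    o,d=ray(n,uv); return o+d*(z-o[2])/d[2]
E
python3 - <<'E'
from h import *
s=get_state(); print({k:np.round(v,3) for k,v in s.items()})
for n in("scene","top"):
    cv2.imwrite(f"pics/{n}0.png",camera(n)); K,E=cal(n); print(n,K.round(1).tolist(),(-E[:3,:3].T@E[:3,3]).round(3))
    for t,z in(("probe_handle",.16),("dock_top",.104),("guide_mouth",.105),("damp_box",.09)):
        for r in regions_of(t,n)[:5]:
            p=r["position"]; print(n,t,round(r["score"],2),np.round(p,1),r["pixels"].sum(),atz(n,(p[1],p[0]),z).round(3))
E
```

```text
{'time_s': np.float64(0.0), 'joints': array([-1.275,  0.492,  1.559, -0.   ,  1.092, -0.106]), 'dq': array([ 0.   , -0.001, -0.001,  0.001, -0.002, -0.   ]), 'effort': array([-1.0000e-03, -6.1845e+01, -2.6160e+01, -0.0000e+00,  4.0000e-03,
        0.0000e+00]), 'ee_pos': array([ 0.244, -0.575,  0.303]), 'eef_rot': array([-0.001,  0.98 ,  0.2  , -0.   ]), 'wrist_force': array([0.282, 0.085, 1.025]), 'torque': array([ 0.032, -0.038,  0.069]), 'gripper_force': np.float64(0.0), 'finger_gap': np.float64(0.086)}
scene [[417.3, 0.0, 277.7], [0.0, 417.3, 208.6], [0.0, 0.0, 1.0]] [1.249 0.78  0.959]
scene probe_handle 0.7 [183.9 268.6] 98 [ 0.549 -0.067  0.16 ]
scene probe_handle 0.61 [147.3 225.3] 451 [ 0.522 -0.345  0.16 ]
scene probe_handle 0.49 [167.5 243.1] 180 [ 0.553 -0.197  0.16 ]
scene dock_top 0.61 [191.4 246.7] 720 [ 0.584 -0.142  0.104]
scene dock_top 0.22 [255.5 348.7] 4825 [0.551 0.287 0.104]
scene guide_mouth 0.7 [256.1 345.5] 4842 [0.561 0.283 0.105]
scene damp_box 0.74 [167.2 247.6] 177 [ 0.478 -0.273  0.09 ]
scene damp_box 0.73 [255.4 348.7] 4710 [0.54  0.279 0.09 ]
top [[505.8, 0.0, 285.1], [0.0, 505.8, 212.4], [0.0, 0.0, 1.0]] [0.201 0.006 1.894]
top probe_handle 0.55 [220.2 383.3] 242 [ 0.525 -0.352  0.16 ]
top probe_handle 0.54 [222.1 347.8] 95 [ 0.517 -0.227  0.16 ]
top dock_top 0.92 [233.3 340.4] 480 [ 0.486 -0.208  0.104]
top dock_top 0.73 [260.8 431.9] 377 [ 0.389 -0.531  0.104]
top guide_mouth 0.8 [227.4 212.3] 3048 [0.506 0.251 0.105]
top damp_box 0.62 [228.9 213.8] 3151 [0.503 0.248 0.09 ]
```

View pics/scene0.png

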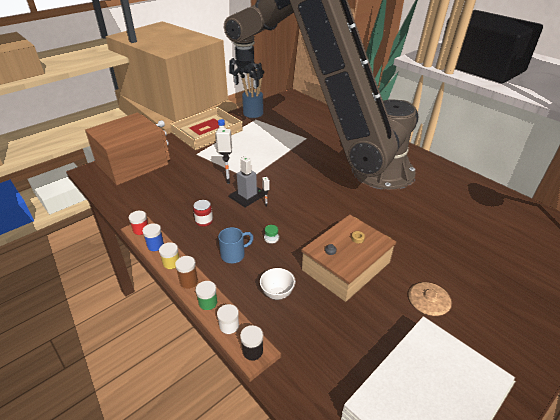

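View pics/top0.png

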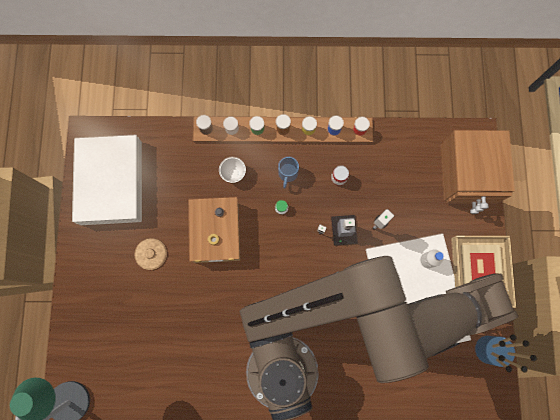

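The scene shows three probes: a large one at (225,147), one in the dock at (245,165) that is mid-sized, and a small one at (267,184). The guide is at (357,237) in scene and (213,239) in top. Next I'll zoom in on these.

Run:
```python
import cv2,numpy as np
t=cv2.imread("pics/top0.png");s=cv2.imread("pics/scene0.png")
f=lambda im,r,c,h=50,w=50:cv2.resize(im[r:r+h,c:c+w],(400,300),interpolation=cv2.INTER_CUBIC)
# each crop 45 rows x 60 cols, scale 6.667
c=[f(t,205,315,60,80),f(t,215,185,45,60),f(s,145,205,75,100),f(s,215,320,45,60)]
cv2.imwrite("pics/z.png",np.vstack([np.hstack(c[:2]),np.hstack(c[2:])]))
```

```text
(no output)
```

View pics/z.png

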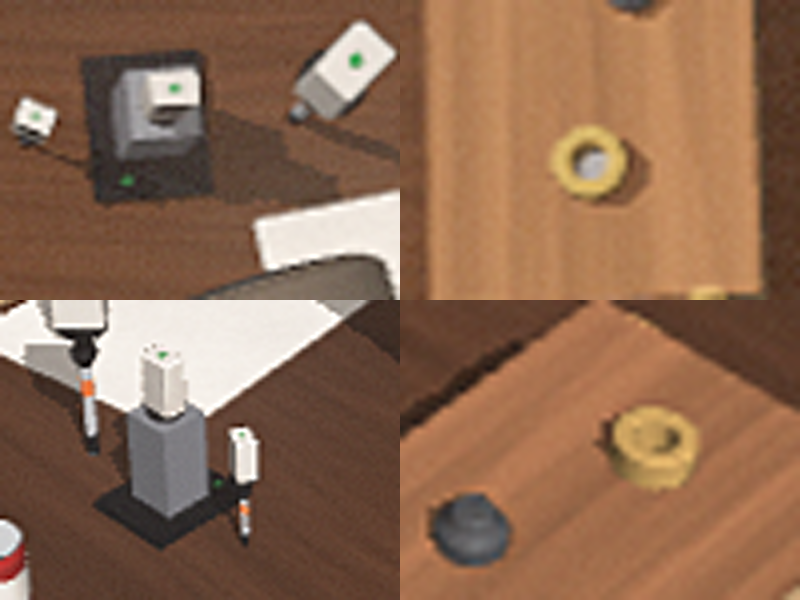

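```bash
cat >> h.py <<'E'
def tri(ut,us):
    (o1,d1),(o2,d2)=ray("top",ut),ray("scene",us)
    A=np.stack([d1,-d2],1); t=np.linalg.lstsq(A,o2-o1,rcond=None)[0]
    a,b=o1+d1*t[0],o2+d2*t[1]; return (a+b)/2,np.linalg.norm(a-b)
E
python3 - <<'E'
from h import *
t=cv2.imread("pics/top0.png");s=cv2.imread("pics/scene0.png")
print("handle top",tri((349.7,222.3),(245.2,158.4)))
print("guide",tri((213.5,239),(358.2,235.6)))
def mask(im,lo,hi,box):
    r,c,h,w=box; S=8; u=cv2.resize(im[r:r+h,c:c+w],None,fx=S,fy=S,interpolation=cv2.INTER_CUBIC)
    m=cv2.inRange(u if lo[0]>=0 else u,np.array(lo),np.array(hi)); cs=max(cv2.findContours(m,0,1)[0],key=cv2.contourArea)
    return (cs.reshape(-1,2)+.5)/S-.5+[c,r]
w=mask(t,(185,190,195),(255,255,255),(214,338,18,24)).astype(np.float32)
rc=cv2.minAreaRect(w); print("handle rect px",rc)
bp=cv2.boxPoints(rc)
for z in(.164,.174):
    P=np.array([atz("top",p,z)[:2] for p in bp]); e=P-np.roll(P,1,0); print(z,P.mean(0),np.linalg.norm(e,axis=1),np.degrees(np.arctan2(e[:,1],e[:,0])))
for n,im,b in(("top",t,(230,204,18,20)),("scene",s,(225,345,24,26))):
    r,c,h,wd=b;S=8
    u=cv2.cvtColor(cv2.resize(im[r:r+h,c:c+wd],None,fx=S,fy=S,interpolation=cv2.INTER_CUBIC),cv2.COLOR_BGR2HSV)
    m=cv2.inRange(u,(20,100,60),(32,255,255)); cs=max(cv2.findContours(m,0,1)[0],key=cv2.contourArea)
    el=cv2.fitEllipse(cs); k=(np.array(el[0])+.5)/S-.5+[c,r]; print(n,k,np.array(el[1])/S,atz(n,k,.105),atz(n,k,.0975))
print("box corner check", [proj("top",(x,y,.09)).round(1) for x,y in((.5,.25),(.6,.25),(.5,.35))])
E
```

```text
handle top (array([ 0.51580533, -0.23348699,  0.1634068 ]), np.float64(0.00027691145427423945))
guide (array([0.46400409, 0.24737622, 0.09941233]), np.float64(0.0018405257399341927))
handle rect px ((349.0916442871094, 221.9402313232422), (6.656339168548584, 10.000669479370117), 89.01223754882812)
0.164 [ 0.51707761 -0.23141412] [0.02353239 0.03490613 0.02354084 0.03481384] [-1.71690169e-01 -8.87209536e+01  1.79604121e+02  9.12692672e+01]
0.174 [ 0.51525215 -0.230041  ] [0.02339635 0.03470435 0.02340476 0.03461259] [-1.71690169e-01 -8.87209536e+01  1.79604121e+02  9.12692672e+01]
top [213.04192352 238.84122467] [10.12327003 10.25755215] [0.4642775  0.24752292 0.105     ] [0.46538008 0.24853499 0.0975    ]
scene [352.04099607 237.8690424 ] [0.63878542 1.08244491] [0.48988862 0.24596388 0.105     ] [0.48322139 0.2412777  0.0975    ]
box corner check [array([213.2, 229.6]), array([214.1, 202.6]), array([185.5, 229.5])]
```

Run:
```python
from h import *
P=[atz("top",p,.01)[:2] for p in((331.5,216.9),(355.9,215.3),(357.3,243.5),(334.3,245.3))]
for i in range(4):
    e=P[(i+1)%4]-P[i]; print(np.linalg.norm(e).round(4),np.degrees(np.arctan2(e[1],e[0])).round(1))
print(np.mean(P,0))
from scipy.spatial.transform import Rotation as R
s=get_state();q=s["eef_rot"];M=R.from_quat([q[1],q[2],q[3],q[0]]).as_matrix();print(M.round(3))
p=np.array([.5165,-.2325,.200]); print("shift tool cm",(M.T@(p-s["ee_pos"])*100).round(2),"yaw of tool y",np.degrees(np.arctan2(M[1,1],M[0,1])))
```

```text
0.0931 -85.9
0.108 -178.6
0.0869 94.7
0.1089 4.7
[ 0.5135013  -0.23544905]
[[ 0.92   0.391  0.   ]
 [ 0.391 -0.92  -0.   ]
 [-0.     0.    -1.   ]]
shift tool cm [ 38.44 -20.9   10.39] yaw of tool y -66.979970564549
```

Emit:
jog_arm:
  moves:
    - [[3,-2,-5],-8]
    - [[8.5,-5,-6],-18]
    - [[14,-8,-6],-28]
    - [[20,-11,-6],-38]
    - [[26,-14,-6],-48]
    - [[32,-17.5,-6],-58]
    - [[37,-20,-6],-66]
    - [[38.4,-20.9,-4],-70.5]
  jaw: 5.0

```text
time_s: 1.5
ee_pos: [0.5179, -0.2303, 0.3449]
eef_rot: [0.001, 0.683, 0.731, 0.0]
wrist_force: [-0.1, -0.9, 0.3]
finger_gap: 0.0499
gripper_force: 0.0
```

Emit:
jog_arm:
  moves:
    - [[0,0,0],0]
    - [[0,0,1],0]
    - [[0,0,2],0]
    - [[0,0,3],0]
    - [[0,0,4],0]
    - [[0,0,4],0]
    - [[0,0,4],0]
    - [[0,0,4],0]

```text
time_s: 2.5
ee_pos: [0.5162, -0.2327, 0.3043]
eef_rot: [0.0, 0.685, 0.729, 0.0]
wrist_force: [-0.5, -0.3, -0.4]
finger_gap: 0.0496
gripper_force: 0.0
```

Run:
```python
from h import *
s=get_state(); print(s["time_s"],s["ee_pos"].round(4),s["eef_rot"].round(4),s["joints"].round(2),s["finger_gap"])
f=lambda im,r,c:cv2.resize(im[r:r+75,c:c+100],(400,300),interpolation=cv2.INTER_CUBIC)
cv2.imwrite("pics/a.png",np.hstack([f(camera("top"),190,300),f(camera("scene"),120,195)]))
```

```text
2.5 [ 0.5162 -0.2327  0.3043] [3.000e-04 6.850e-01 7.285e-01 0.000e+00] [-0.54  0.41  1.71 -0.    1.03 -0.6 ] 0.049632607473825315
```

View pics/a.png

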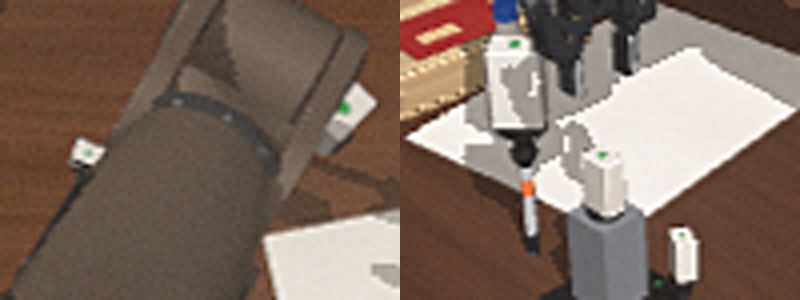

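The gripper hangs above the dock with the handle centred between the fingers (crop x about 601). The large probe stands behind it and to the left. I'll check its clearance next.

Run:
```python
from h import *
print("large top",tri((385.5,216.4),(223.6,130.6)))
print("small top",tri((322.,227.9),(265.2,178.8)))
print((proj("scene",(.5162,-.2327,.2265))-[195,120])*4+[400,0],(proj("scene",(.5162,-.2327,.164))-[195,120])*4+[400,0])
print("handle",tri((349.4,222.1),(195+203/4-.3,120+156/4-.3)))
```

```text
large top (array([ 0.52375555, -0.34444397,  0.23023687]), np.float64(0.0018055594408644216))
small top (array([ 0.50306105, -0.14039202,  0.11941784]), np.float64(0.0003406423078629522))
[597.15547698  91.45328452] [600.80463947 153.51894592]
handle (array([ 0.51624903, -0.23219581,  0.16308148]), np.float64(0.0011380555652270763))
```

Emit:
jog_arm:
  moves:
    - [[0,0,2],0]
    - [[0,0,5],0]
    - [[0,0,8],0]
    - [[0,0,10],0]
    - [[0,0,11],0]
    - [[0,0,11.4],0]
    - [[0,0,11.4],0]
    - [[0,0,11.4],0]

```text
time_s: 3.6
ee_pos: [0.5163, -0.2328, 0.1906]
eef_rot: [0.001, 0.685, 0.729, 0.0]
wrist_force: [0.6, 0.2, 0.2]
finger_gap: 0.0504
gripper_force: 0.0
```

Emit:
jog_arm:
  moves:
    - [[0,0,0],0]
    - [[0,0,0],0]
    - [[0,0,0],0]
    - [[0,0,0],0]
    - [[0,0,0],0]
    - [[0,0,0],0]
    - [[0,0,0],0]
    - [[0,0,0],0]
  jaw: 0.5
  force: 60

```text
time_s: 4.6
ee_pos: [0.5163, -0.2328, 0.1904]
eef_rot: [0.0, 0.685, 0.729, 0.0]
wrist_force: [-0.5, -0.0, 6.6]
finger_gap: 0.0233
gripper_force: 59.1
```

Emit:
jog_arm:
  moves:
    - [[0,0,-0.2],0]
    - [[0,0,-0.4],0]
    - [[0,0,-0.6],0]
    - [[0,0,-0.8],0]
    - [[0,0,-1.1],0]
    - [[0,0,-1.4],0]
    - [[0,0,-1.7],0]
    - [[0,0,-2],0]

```text
time_s: 5.6
ee_pos: [0.5163, -0.2327, 0.2106]
eef_rot: [0.001, 0.685, 0.729, 0.0]
wrist_force: [0.8, 0.1, -1.1]
finger_gap: 0.0231
gripper_force: 61.2
```

Run:
```python
from h import *
s=get_state();print(s["ee_pos"],s["wrist_force"],s["finger_gap"])
im=camera("scene"); cv2.imwrite("pics/b.png",cv2.resize(im[130:205,205:305],(800,600),interpolation=cv2.INTER_CUBIC))
```

```text
[ 0.51632721 -0.2327009   0.210562  ] [ 0.81553922  0.13643299 -1.12921855] 0.023095225209680458
```

View pics/b.png

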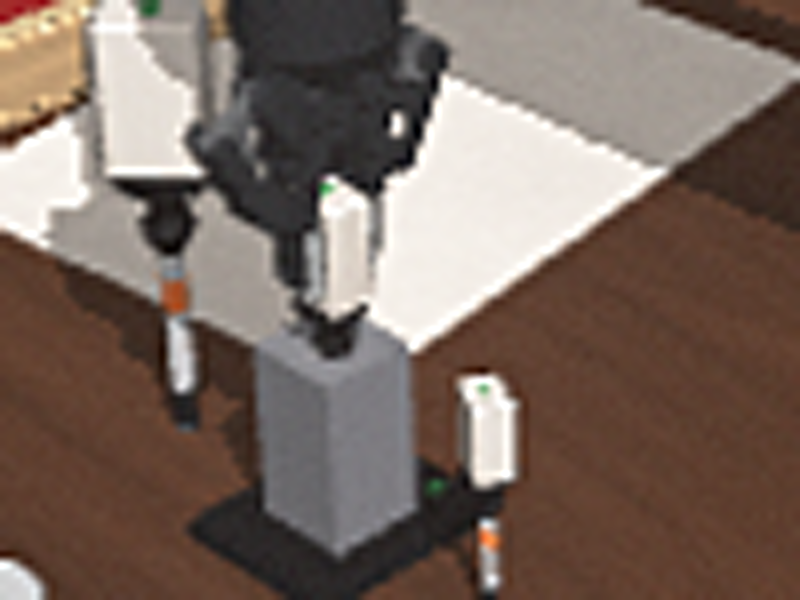

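The picture shows the handle in the fingers, with its flange clear of the dock at about (335,330). The wrist force of −1.1 N matches the probe's weight, so it has snapped free. Now the full lift.

Emit:
jog_arm:
  moves:
    - [[0,0,-1.5],0]
    - [[0,0,-3.5],0]
    - [[0,0,-6],0]
    - [[0,0,-8.5],0]
    - [[0,0,-11],0]
    - [[0,0,-13.5],0]
    - [[0,0,-15],0]
    - [[0,0,-15],0]

```text
time_s: 6.65
ee_pos: [0.5161, -0.2327, 0.3609]
eef_rot: [0.001, 0.685, 0.728, 0.0]
wrist_force: [-0.0, -0.8, -2.1]
finger_gap: 0.0234
gripper_force: 61.2
```

Run:
```python
from h import *
from scipy.spatial.transform import Rotation as R
s=get_state();q=s["eef_rot"];M=R.from_quat([q[1],q[2],q[3],q[0]]).as_matrix();print(s["ee_pos"],s["wrist_force"],M.round(3))
p=np.array([.4643,.2475,s["ee_pos"][2]]); print((M.T@(p-s["ee_pos"])*100).round(2))
```

```text
[ 0.5161358  -0.23268829  0.3609302 ] [-0.00578422 -0.78397867 -2.06654716] [[-0.061  0.998  0.002]
 [ 0.998  0.061 -0.001]
 [-0.001  0.002 -1.   ]]
[48.25 -2.23 -0.06]
```

Emit:
jog_arm:
  moves:
    - [[1,0,0],0]
    - [[3,-0.1,0],0]
    - [[6,-0.3,0],0]
    - [[10,-0.5,0],0]
    - [[14,-0.6,0],0]
    - [[18,-0.8,0],0]
    - [[22,-1,0],0]
    - [[26,-1.2,0],0]

```text
time_s: 7.65
ee_pos: [0.4871, 0.0284, 0.3595]
eef_rot: [-0.0, 0.685, 0.729, -0.0]
wrist_force: [0.2, -0.2, -1.2]
finger_gap: 0.0231
gripper_force: 61.2
```

Emit:
jog_arm:
  moves:
    - [[4,-0.2,0],0]
    - [[8,-0.4,0],0]
    - [[12,-0.6,0],0]
    - [[16,-0.7,0],0]
    - [[19,-0.9,0],0]
    - [[21,-1,0],0]
    - [[22.2,-1,0],0]
    - [[22.2,-1,0],0]

```text
time_s: 8.65
ee_pos: [0.464, 0.2477, 0.3595]
eef_rot: [-0.0, 0.685, 0.729, -0.0]
wrist_force: [0.5, -0.3, -2.5]
finger_gap: 0.0236
gripper_force: 61.2
```

Emit:
jog_arm:
  moves:
    - [[0,0,0.5],0]
    - [[0,0,1.2],0]
    - [[0,0,1.8],0]
    - [[0,0,2.2],0]
    - [[0,0,2.5],0]
    - [[0,0,2.5],0]
    - [[0,0,2.5],0]
    - [[0,0,2.5],0]

```text
time_s: 9.65
ee_pos: [0.4646, 0.2471, 0.335]
eef_rot: [0.0, 0.685, 0.729, 0.0]
wrist_force: [0.2, 0.1, -0.9]
finger_gap: 0.0234
gripper_force: 61.2
```

Run:
```python
from h import *
s=get_state(); e=s["ee_pos"]; print(e,s["eef_rot"],s["finger_gap"])
t=camera("top");im=camera("scene"); cv2.imwrite("pics/c_s.png",im);cv2.imwrite("pics/c_t.png",t)
r,c=170,310
a=cv2.resize(im[r:r+80,c:c+70],None,fx=7,fy=7,interpolation=cv2.INTER_CUBIC)
b=cv2.resize(t[215:260,195:235],None,fx=5,fy=5,interpolation=cv2.INTER_CUBIC)
o=np.zeros((560,490+200,3),np.uint8);o[:,:490]=a;o[:225,490:]=b;cv2.imwrite("pics/c.png",o)
for h in(.054,.131,.186): print(h,((proj("scene",e-[0,0,h])-[c,r]+.5)*7-.5).round(1))
print("guide",((proj("scene",(.4643,.2475,.105))-[c,r]+.5)*7-.5).round(1))
```

```text
[0.46459644 0.24707126 0.33502921] [1.12207933e-04 6.85038456e-01 7.28506888e-01 1.26340134e-04] 0.023356359746561778
0.054 [393.3 121.6]
0.131 [368.  274.1]
0.186 [351.2 375.5]
guide [339.6 452.8]
```

View pics/c.png

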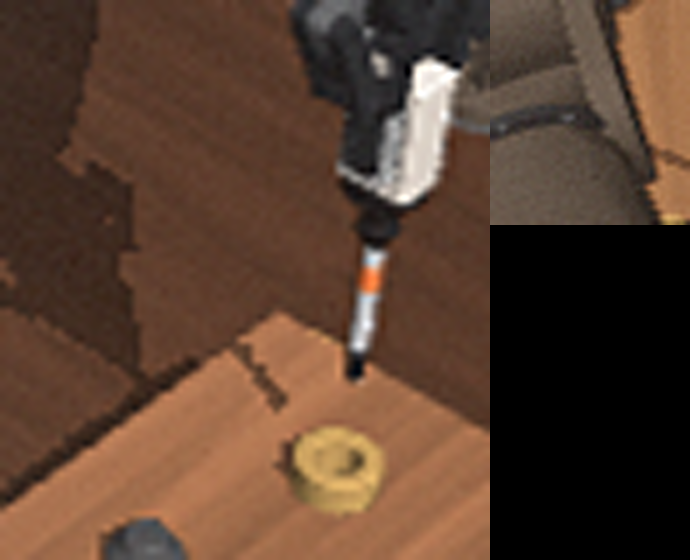

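The rod hangs upright, tip at about (354,379) in the crop, above the guide whose rim is at about (338,455). The top view is blocked by the arm. I'll fit the guide and the rod more precisely.

```bash
cat > fit.py <<'E'
from h import *
from scipy.optimize import minimize
S=8
def up(im,b): r,c,h,w=b; return cv2.resize(im[r:r+h,c:c+w],None,fx=S,fy=S,interpolation=cv2.INTER_CUBIC)
def px(n,P,b): return np.array([((proj(n,p)-[b[1],b[0]])+.5)*S-.5 for p in P])
A=np.linspace(0,2*np.pi,40)
def circ(x,y,z,r): return [(x+r*np.cos(a),y+r*np.sin(a),z) for a in A]
def guide(n,im,b):
    u=cv2.cvtColor(up(im,b),cv2.COLOR_BGR2LAB).astype(int)
    m=(u[...,2]>165).astype(np.uint8)  # yellow
    cs=max(cv2.findContours(m,0,2)[0],key=cv2.contourArea); m=cv2.drawContours(m*0,[cs],-1,1,-1)
    def cost(v):
        q=px(n,circ(*v,.105,.0195)+circ(*v,.09,.0195),b)
        k=cv2.fillConvexPoly(m*0,cv2.convexHull((q*16).round().astype(np.int32)),1,shift=4); return (k!=m).mean()
    r=minimize(cost,[.465,.248],method="Nelder-Mead",options=dict(initial_simplex=[[.46,.245],[.468,.246],[.464,.252]])); return r.x,r.fun*m.size/m.sum()
def band(im,b):
    u=cv2.cvtColor(up(im,b),cv2.COLOR_BGR2HSV); m=cv2.inRange(u,(4,160,150),(16,255,255))
    M=cv2.moments(max(cv2.findContours(m,0,2)[0],key=cv2.contourArea)); return (np.array([M["m10"],M["m01"]])/M["m00"]+.5)/S-.5+[b[1],b[0]],M["m00"]/64
E
python3 - <<'E'
from fit import *
print(guide("top",cv2.imread("pics/top0.png"),(230,203,18,20)))
sc=cv2.imread("pics/c_s.png")
print(guide("scene",cv2.imread("pics/scene0.png"),(225,345,24,26)))
b,a=band(sc,(195,345,30,30)); print(b,a)
e=np.array([.46460,.24707,.33503])
for h in(.131,.1315,.133): print(h,proj("scene",e-[0,0,h]),proj("scene",e-[0,0,h]-[0.005,0,0]),proj("scene",e-[0,0,h]-[0,.005,0]))
# rod columns per row
g=cv2.cvtColor(sc,cv2.COLOR_BGR2GRAY).astype(int)
for r in(213,215,217,219,222): print(r,g[r,355:370])
E
```

```text
Traceback (most recent call last):
  File "fit.py", line 15, in guide
    r=minimize(cost,[.465,.248],method="Nelder-Mead",options=dict(initial_simplex=[[.46,.245],[.468,.246],[.464,.252]])); return r.x,r.fun*m.size/m.sum()
  File "fit.py", line 13, in cost
    q=px(n,circ(*v,.105,.0195)+circ(*v,.09,.0195),b)
  File "fit.py", line 5, in px
    def px(n,P,b): return np.array([((proj(n,p)-[b[1],b[0]])+.5)*S-.5 for p in P])
                                      ~~~~^^^^^
  File "h.py", line 6, in proj
    K,E=cal(n); q=K@(E[:3,:3]@np.array(p,float)+E[:3,3]); return q[:2]/q[2]
        ~~~^^^
  File "h.py", line 4, in cal
    c=calibration(n); return np.array(c["intrinsics"]),np.array(c["extrinsics"])
ValueError: time passes only in moves, steps and waits
```

```bash
sed -i 's/^def cal(n):/import functools\n@functools.cache\ndef cal(n):/' h.py
python3 - <<'E'
from fit import *
print(guide("top",cv2.imread("pics/top0.png"),(230,203,18,20)))
sc=cv2.imread("pics/c_s.png")
print(guide("scene",cv2.imread("pics/scene0.png"),(225,345,24,26)))
b,a=band(sc,(195,345,30,30)); print(b,a)
e=np.array([.46460,.24707,.33503])
for h in(.131,.1315,.133): print(h,proj("scene",e-[0,0,h]),proj("scene",e-[0,0,h]-[0.005,0,0]),proj("scene",e-[0,0,h]-[0,.005,0]))
g=cv2.cvtColor(sc,cv2.COLOR_BGR2GRAY).astype(int)
for r in(213,215,217,219,222): print(r,g[r,355:370])
E
```

```text
(array([0.4659029 , 0.24982799]), np.float64(0.23043884220354807))
(array([0.46474721, 0.24835768]), np.float64(0.4698247890979884))
[362.47815394 209.64597801] 6.75
0.131 [362.14088309 208.72499322] [363.27991456 207.99158924] [360.7816108  207.88729391]
0.1315 [362.11838978 208.86055335] [363.25716547 208.12705571] [360.75953481 208.02274645]
0.133 [362.05098193 209.26679929] [363.18899093 208.53302191] [360.69337741 208.42867104]
213 [ 64  65  59  69  66  58 157 214 126  62  64  66  67  65  65]
215 [ 63  67  66  65  61  75 175 219 111  60  64  67  67  70  66]
217 [113  68  57  60  57 126 194 178  90  58  68  70  68  68  67]
219 [135 136 137 132  80 166 225 125  63  62  63  69  70  67  71]
222 [129 130 136 151  65  19  21 133 108  72  64  65  68  64  65]
```

```bash
python3 - <<'E'
import fit,re
src=open("fit.py").read().replace("def guide(n,im,b):","def guide(n,im,b,T=18):").replace("u=cv2.cvtColor(up(im,b),cv2.COLOR_BGR2LAB).astype(int)","u=cv2.cvtColor(up(im,b),cv2.COLOR_BGR2HSV).astype(int)").replace("(u[...,2]>165)","((u[...,0]>=T)&(u[...,0]<40)&(u[...,1]>60)&(u[...,2]>50))")
open("fit.py","w").write(src)
E
python3 - <<'E'
from fit import *
t=cv2.imread("pics/top0.png");s=cv2.imread("pics/scene0.png")
for T in(14,16,18,20): print(T,*guide("top",t,(230,203,18,20),T),*guide("scene",s,(225,345,24,26),T))
print(cv2.cvtColor(s[236:238,340:375],cv2.COLOR_BGR2HSV)[0].tolist())
print(cv2.cvtColor(t[238:240,203:224],cv2.COLOR_BGR2HSV)[0].tolist())
E
```

```text
14 [0.46520737 0.24906601] 0.15945156785578266 [0.4664809  0.24910059] 0.03452355345235534
16 [0.46538673 0.24896969] 0.039880059970014994 [0.46670181 0.24869443] 0.06353106353106353
18 [0.46500171 0.24851538] 0.09411764705882353 [0.46543763 0.24842234] 0.1744427164333852
20 [0.46590035 0.24708065] 0.23736139823341476 [0.4235    0.1640625] 1.0
[[12, 137, 180], [12, 139, 180], [11, 139, 181], [11, 135, 181], [12, 134, 183], [12, 140, 178], [11, 136, 175], [12, 136, 167], [12, 135, 166], [12, 134, 112], [12, 141, 94], [14, 132, 83], [18, 135, 161], [18, 137, 209], [18, 135, 204], [18, 139, 185], [18, 137, 195], [18, 134, 203], [19, 136, 185], [19, 134, 166], [19, 137, 106], [18, 130, 106], [18, 138, 198], [19, 135, 212], [16, 141, 192], [12, 136, 161], [11, 138, 153], [11, 137, 149], [11, 134, 154], [11, 138, 159], [11, 135, 172], [11, 133, 173], [11, 135, 172], [11, 139, 165], [12, 134, 158]]
[[13, 132, 180], [13, 135, 181], [13, 132, 181], [12, 130, 180], [15, 128, 196], [20, 125, 219], [21, 127, 213], [20, 146, 168], [18, 132, 81], [15, 75, 125], [13, 28, 176], [5, 8, 189], [16, 33, 196], [20, 95, 214], [21, 129, 222], [20, 133, 193], [14, 143, 107], [12, 142, 126], [14, 137, 153], [14, 127, 193], [13, 128, 195]]
```

Emit:
jog_arm:
  moves:
    - [[0.03,0.13,0.5],0]
    - [[0.03,0.13,1.1],0]
    - [[0.03,0.13,1.8],0]
    - [[0.03,0.13,2.4],0]
    - [[0.03,0.13,3],0]
    - [[0.03,0.13,3.2],0]
    - [[0.03,0.13,3.2],0]
    - [[0.03,0.13,3.2],0]

```text
time_s: 10.75
ee_pos: [0.4659, 0.2474, 0.3031]
eef_rot: [0.0, 0.685, 0.729, 0.0]
wrist_force: [-1.0, 0.3, -1.8]
finger_gap: 0.0233
gripper_force: 61.2
```

Run:
```python
from fit import *
s=get_state();e=s["ee_pos"];print(e,s["eef_rot"].round(4))
im=camera("scene");cv2.imwrite("pics/d_s.png",im)
r,c=195,335
G=np.array([.466,.249])
a=cv2.resize(im[r:r+58,c:c+60],None,fx=10,fy=10,interpolation=cv2.INTER_CUBIC)
P=lambda p:((proj("scene",p)-[c,r]+.5)*10-.5)
for z,R in((.105,.0195),(.105,.01)): cv2.polylines(a,[np.array([P(p) for p in circ(*G,z,R)]).round().astype(np.int32)],True,(255,0,255),1)
for h in(.125,.137,.186): x=P((e[0],e[1],e[2]-h)).round().astype(int); cv2.circle(a,tuple(map(int,x)),3,(0,255,0),-1)
cv2.line(a,*[tuple(map(int,P((*G,z)).round())) for z in(.105,.19)],(255,255,0),1)
cv2.imwrite("pics/d.png",a)
```

```text
[0.4658942  0.24743991 0.30305894] [1.000e-04 6.850e-01 7.285e-01 1.000e-04]
```

View pics/d.png

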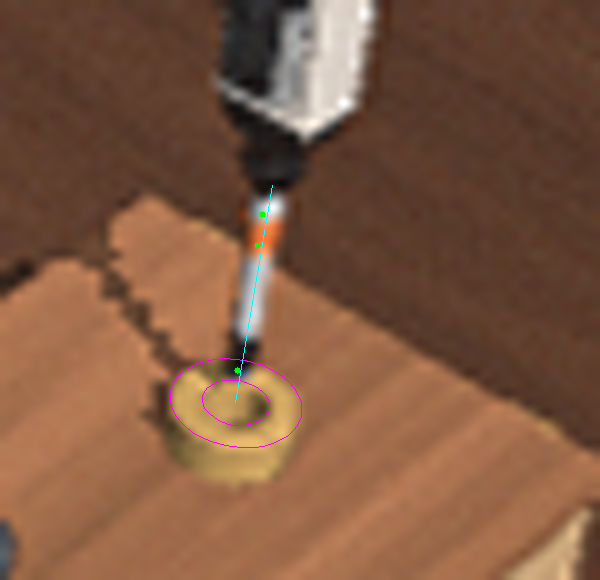

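The rod lies on the guide's axis line (cyan) to within 1 mm and is parallel to it. The tip at about (240,365) is just above the bore, and the band is at (264,237). Lowering now.

Emit:
jog_arm:
  moves:
    - [[0,0,0.6],0]
    - [[0,0,1.2],0]
    - [[0,0,1.9],0]
    - [[0,0,2.6],0]
    - [[0,0,3.3],0]
    - [[0,0,4],0]
    - [[0,0,4.5],0]
    - [[0,0,4.5],0]

```text
time_s: 11.8
ee_pos: [0.4658, 0.2474, 0.2575]
eef_rot: [-0.0, 0.685, 0.728, -0.0]
wrist_force: [-0.8, 0.9, -1.7]
finger_gap: 0.0234
gripper_force: 61.2
```

Emit:
jog_arm:
  moves:
    - [[0,0,0.4],0]
    - [[0,0,0.8],0]
    - [[0,0,1.2],0]
    - [[0,0,1.5],0]
    - [[0,0,1.6],0]
    - [[0,0,1.6],0]
    - [[0,0,1.6],0]
    - [[0,0,1.6],0]

```text
time_s: 12.8
ee_pos: [0.4659, 0.2474, 0.242]
eef_rot: [0.0, 0.685, 0.729, 0.0]
wrist_force: [0.0, 0.1, -1.8]
finger_gap: 0.0236
gripper_force: 61.2
```

Run:
```python
from fit import *
s=get_state();e=s["ee_pos"];print(e,s["wrist_force"],s["torque"])
im=camera("scene");cv2.imwrite("pics/e_s.png",im)
r,c=205,340
G=np.array([.466,.249])
a=cv2.resize(im[r:r+45,c:c+45],None,fx=13,fy=13,interpolation=cv2.INTER_CUBIC)
b=a.copy()
P=lambda p:((proj("scene",p)-[c,r]+.5)*13-.5)
for z,R in((.105,.0195),(.105,.01),(.105,.004),(.111,.004)): cv2.polylines(a,[np.array([P(p) for p in circ(*G,z,R)]).round().astype(np.int32)],True,(255,0,255),1)
cv2.imwrite("pics/e.png",np.hstack([a[:,100:500],b[:,100:500]]))
```

```text
[0.46586667 0.24743961 0.24195513] [ 0.03393926  0.14653586 -1.82283715] [ 0.00864469 -0.02962573 -0.00694635]
```

View pics/e.png

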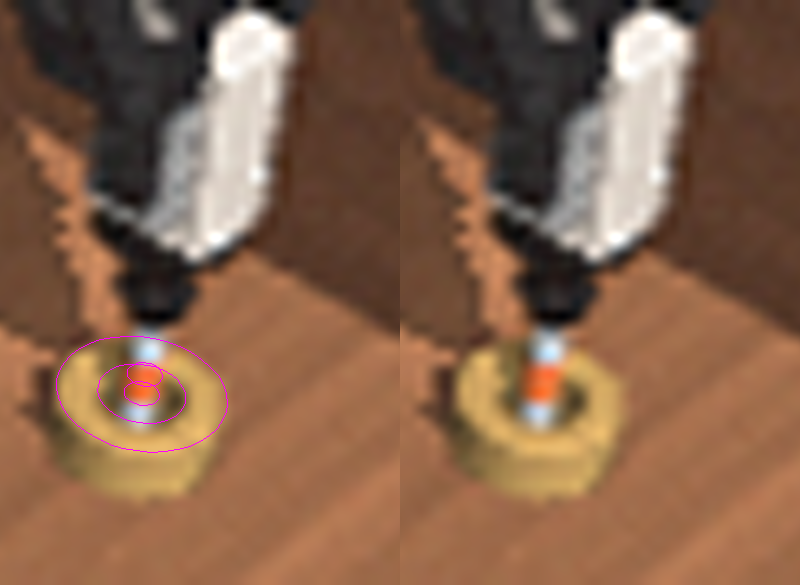

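Run:
```python
from fit import *
for f,e in(("c",(.4646,.24707,.33503)),("d",(.4659,.2474,.30306)),("e",(.46587,.24744,.24196))):
    b,a=band(cv2.imread(f"pics/{f}_s.png"),(195,340,45,35))
    from scipy.optimize import least_squares
    # dy,h with dx=0
    r=least_squares(lambda v:proj("scene",(e[0],e[1]+v[0],e[2]-v[1]))-b,[0,.13],x_scale=.01); print(f,b,a,r.x)
```

```text
c [362.47815394 209.64597801] 6.75 [0.0016323  0.13338679]
d [361.02292945 218.24501534] 6.3671875 [0.00211422 0.13248229]
e [358.32222955 233.99796614] 5.921875 [0.00180189 0.13371142]
```

Emit:
jog_arm:
  moves:
    - [[0,0,0.1],0]
    - [[0,0,0.2],0]
    - [[0,0,0.3],0]
    - [[0,0,0.4],0]
    - [[0,0,0.4],0]
    - [[0,0,0.4],0]
    - [[0,0,0.4],0]
    - [[0,0,0.4],0]

```text
time_s: 13.85
ee_pos: [0.4658, 0.2474, 0.2379]
eef_rot: [0.0, 0.685, 0.729, -0.0]
wrist_force: [0.9, 1.0, -0.8]
finger_gap: 0.0234
gripper_force: 61.2
```

Run:
```python
from fit import *
s=get_state();e=s["ee_pos"];print(e,s["wrist_force"],s["finger_gap"],abs(s["dq"]).max())
im=camera("scene");b,a=band(im,(195,340,45,35));print(b,a,proj("scene",(.466,.249,.105)))
cv2.imwrite("pics/f.png",cv2.resize(im[205:250,335:395],(800,600),interpolation=cv2.INTER_CUBIC))
```

```text
[0.46584361 0.24742538 0.23788495] [ 0.85113283  1.02687982 -0.82742171] 0.023373296046586795 0.002019289587676195
[358.23941758 234.95300388] 6.3828125 [358.09880799 234.77215597]
```

View pics/f.png

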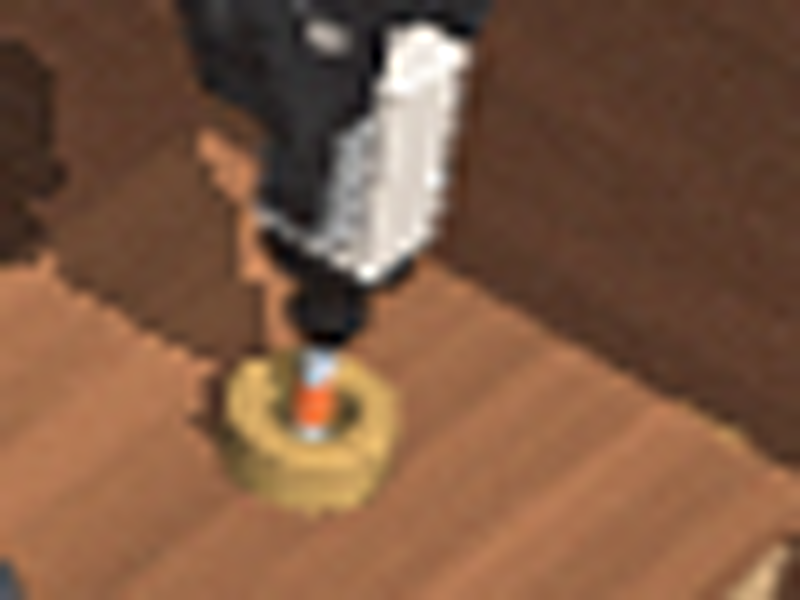

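The orange band, at about (315,405) in the crop, sits at the rim's centre. It is within 0.3 px of the projected guide mouth, and the rod is clear of the bore wall all round. The arm is still, so I'm handing in.

```bash
python3 -c "
from workcell import *
print(sign_off())"
```

```text
the job is handed in; nothing more can be done
None
```

The job is handed in: the probe came straight up out of the dock and is held still and upright in the guide, centred to about 1 mm as far as the scene camera shows (the arm hid the guide from the top camera), with the orange band level with the rim and no sign of contact with the box or guide, at about 14 s of the 45 s allowed.

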